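# Reset the microscope bench: slides, coverslips and bottles into their fitted holders

### The job

Tidy the microscope bench: stand the red-capped stain bottle in the stand with the red rings and the black-capped oil bottle in the stand with the black rings, and lay the white slide box and the blue coverslip box each in the tray that fits it. Everything must sit right down on the floor of its holder, bottles upright and boxes flat, set down rather than dropped, and let go. Leave the grey-lidded pot and the tally counter where they are.

Things in the scene. Friction and masses are not known exactly. Their poses are not given: they have to be found in the camera images.
- stain_bottle: the small white bottle with the red cap and a pink label band: round body 30 mm across up to 45 mm, tapering above to the cap (18 mm across), 70 mm high in all, about 60 g, loose, standing upright. Origin: centre of its underside; z up along its axis
- oil_bottle: the small amber bottle with the black cap and a brown label band (immersion oil): round body 28 mm across up to 42 mm, tapering above to the cap (17 mm across), 66 mm high in all, about 60 g, loose, standing upright. Origin: centre of its underside; z up along its axis
- slide_box: a white box of microscope slides with a red printed patch on its lid, 79 x 31 mm and 24 mm high, about 120 g, loose, lying flat, lid fixed shut. Origin: centre of its underside; x along the 79 mm, y along the 31 mm, z up
- coverslip_box: a small bright blue box of coverslips with a white label on its lid, 39 x 47 mm and 16 mm high, about 30 g, loose, lying flat, lid fixed shut. Origin: centre of its underside; x along the 39 mm, y along the 47 mm, z up
- well_red: a fixed white round bottle stand with red rings (on its foot and round its mouth), for the red-capped bottle: foot 76 mm across, 6 mm thick; the cup's top is 28 mm above the desk, its floor 6 mm; inside it is 36 mm across from the floor up to 16 mm, then flares to 52 mm at the mouth. Origin: centre of the underside, on the desk; z up along the axis
- well_black: a fixed white round bottle stand with black rings (on its foot and round its mouth), for the black-capped bottle: foot 76 mm across, 6 mm thick; the cup's top is 28 mm above the desk, its floor 6 mm; inside it is 34 mm across from the floor up to 16 mm, then flares to 50 mm at the mouth. Origin: centre of the underside, on the desk; z up along the axis
- slide_tray: a fixed white oblong tray for the slide box: base 108 x 60 mm, floor 3 mm above the desk with a grey liner, walls to 15 mm leaning outward: inside 85 x 37 mm at the floor, 96 x 48 mm at the top. Each long wall has a 36 mm gap in its middle for the fingers. Origin: centre of the underside; x along the length (the box's 79 mm, either way round), z up
- coverslip_tray: a fixed white, nearly square tray for the coverslip box: base 64 x 72 mm, floor 3 mm above the desk with a grey liner, walls to 11 mm leaning outward: inside 45 x 53 mm at the floor, 52 x 60 mm at the top; the two walls facing along x have a 30 mm gap for the fingers. Origin: centre of the underside; x along the short side (box's 39 mm, either way round), y the long (47 mm), z up
- objective_pot: a bystander: a small round black pot with a grey lid, 33 mm across, 42 mm high, loose, standing among the work, to be left where it is. Origin: centre of its underside. (Fixed equipment near the work: a microscope on the right, x 0.39 to 0.74, y -0.13 to -0.30, 0.43 m high with its eyepieces in front; a round mixer behind, x 0.57 to 0.68, y -0.02 to 0.10, 0.15 m high)
- tally_counter: a bystander: a round white hand tally counter with a black display, 52 x 44 mm, 21 mm high, loose, at the left front; to be left where it is. Origin: centre of its underside
Not all that is in view belongs to the job. What is shaped like the slide_box but turquoise is not meant.

How it is judged:
By the outcome, as a careful person would: the job done as asked, in the order asked, and still so for the second after the job is handed in, with the robot touching nothing.
It also fails if it takes over 96 s, if anything falls off the work surface, if the arm or the gripper's body presses on something with over 40 N, if the wrist force passes 120 N, or if a joint passes its speed limit or range.

### The arm

A 7-joint arm with a two-finger parallel gripper is mounted at the origin on a cart in front of the work surface, level with it; the furniture and walls round the work are solid. World frame = base frame: x ahead of the robot, y to its left, z up, the work surface at z = 0. Lengths are in m, angles in degrees, forces in N, time in s.
With the tool pointing down it reaches from about 0.425 to 0.875 m from the base axis. Payload 8.4 kg.
Tool frame: the origin (TCP) lies between the finger pads; the fingertips stand 25 mm ahead of it and the grasp point (between the pads) lies 6 mm ahead of it; z points along the fingers, y is the line along which they close (so a half turn about z gives the same grasp; the last joint's range is limited). The gripper opens to 85 mm and grips with 20 to 120 N. Pads are 22 mm wide; open, the fingers measure 114 mm over their backs; the gripper's body (76 mm by 85 mm) begins 54 mm behind the grasp point. The pads swing forward as they close: fully open they stand 13 mm farther back than shut.
Start: joints at [-69.74, 19.091, 2.286, 83.961, -0.768, 76.965, -3.352], TCP at [0.284, 0.584, 0.256] pointing down, gripper open.
Joint ranges: [-147.57, 147.57], [-21.85, 119.76], [-74.77, 79.35], [14.55, 137.4], [-85.83, 265.84], [4.83, 119.75], [-152.11, 152.11]. Speed limits (degrees/s): [127.2, 127.2, 159.86, 159.86, 180, 180, 180].

### API

Orientations are given as [roll, pitch, yaw] about the fixed x, y, z axes, in that order (R = Rz(yaw) Ry(pitch) Rx(roll)).
In Python, from cell import manip, imaging, close_job, sensors gives the robot as it stands. Calls block until the motion is done:
- manip.move_ptp(position, orientation): joint-space move of the TCP to a pose.
- manip.move_straight(position, v=0.15, attitude=None): straight line of the TCP; attitude=None keeps the orientation; v is the mean speed in m/s.
- manip.set_joints(angles): joint-space move.
- manip.command_gripper(opening): finger opening in m; the grip force is fixed at half the most; returns when the fingers have stopped.
- manip.hold(seconds).
- manip.ik(position, orientation): joint angles nearest the present ones, or None.
- imaging.camera(name): name is "scene" or "top"; returns the picture (384x512x3 uint8, blue, green, red); there is no depth.
- imaging.camera_model(name): a dict with "fovy" (degrees; the focal length in pixels is half the picture's height over the tangent of half this angle, whatever the lens; pixels are square), "cx", "cy" (the principal point, pixels), "cam_to_world" (4x4, takes a point from camera to world coordinates). Camera axes: x right, y down, z forward; pixel columns grow to the right and rows downward; lengths in m; the calibration is good to about 2 mm. A picture is of the moment at which its call begins. camera_model takes no time and is no camera call.
A pose or a line that the arm cannot do raises manip.MotionError and nothing moves.
- close_job(): hands the job in; it is judged then, once.
Readings, each from a call of its own:
- sensors.current_t(): time.
- sensors.current_qpos(): joint angles.
- sensors.current_qd(): joint speeds.
- sensors.current_effort(): joint torques, N m.
- sensors.current_position(): TCP position.
- sensors.current_ee_rot(): TCP orientation.
- sensors.current_ft_force(): force on the tool from outside, world axes, zero at the start.
- sensors.current_ft_torque(): the same for the moment, N m.
- sensors.current_grip_width(): finger opening in m.
- sensors.current_grip_force(): force on a finger pad.
Only numpy, scipy, OpenCV 4.12 (cv2) and the standard library are available. Lean on these libraries where they do the work, as an engineer would, in place of code of your own. Each camera call takes 0.05 s, during which the arm holds its last target. There are 200 camera calls.

## Working session

There is one attempt and no reset: what is moved stays moved. The work goes in short steps, each a Python script; the robot and the scene stay as the last script left them, time stands still between calls to the robot, and variables do not carry over. Pictures are saved under pics/ and viewed, at most 14 in all, crops included, and the job is handed in when it is done.

```bash
mkdir -p pics; ls
python3 - <<'E'
from cell import manip, imaging, sensors
import cv2
for n in ("scene","top"):
    im=imaging.camera(n); cv2.imwrite(f"pics/{n}0.png",im); cv2.imwrite(f"pics/{n}0x.png",cv2.resize(im,(768,576),interpolation=cv2.INTER_CUBIC))
    m=imaging.camera_model(n); print(n,m["fovy"],m["cx"],m["cy"]); print(m["cam_to_world"],[k for k in m])
print(sensors.current_t(),sensors.current_position(),sensors.current_ee_rot(),sensors.current_grip_width())
E
```

```text
pics
scene 55.80355441067887 257.13004419253986 192.61616607009987
[[ 0.67802976 -0.51374528  0.52568187  0.15749728]
 [-0.73493579 -0.4621212   0.4962997  -0.26780957]
 [-0.0120429  -0.72284838 -0.69090172  0.60799641]
 [ 0.          0.          0.          1.        ]] ['fovy', 'cx', 'cy', 'cam_to_world']
top 48.73150004276494 255.52129634586709 194.70912034939255
[[-0.02849036 -0.99674196  0.07545701  0.50077869]
 [-0.99948413  0.02952548  0.01263793  0.13756694]
 [-0.01482466 -0.07505802 -0.99706897  1.22150545]
 [ 0.          0.          0.          1.        ]] ['fovy', 'cx', 'cy', 'cam_to_world']
0.1 [0.28422069 0.5841429  0.25551252] [-1.79915632e+02  6.50173126e-03  1.54057710e+02] 0.08541387548003045
```

View pics/scene0x.png

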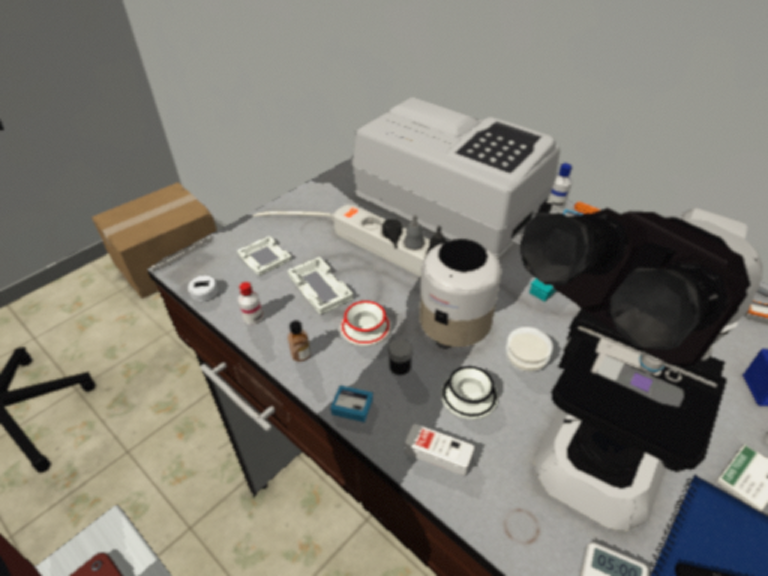

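View pics/top0x.png

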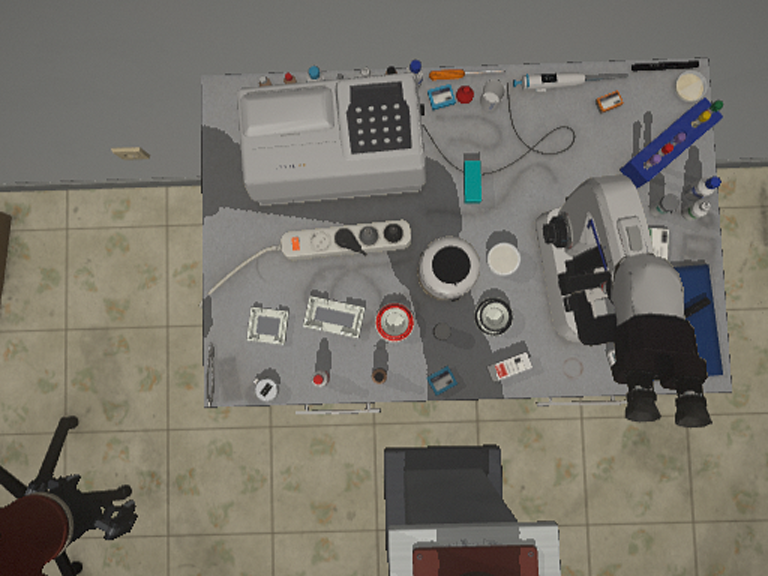

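The scene view shows, in 768x576 pixels:
- red bottle (248,300), amber bottle (298,340), blue box (352,403), white box (443,449)
- red well (366,322), black well (470,391), trays (320,284) and (264,255)

In the top view the same things lie at:
- bottles (320,380) and (379,376), boxes (441,380) and (511,366)
- wells (395,322) and (493,316), trays (334,316) and (268,325)

Next I'll enlarge both views for masking.

Run:
```python
import cv2
a=cv2.imread("pics/top0.png")[192:272,150:372]; b=cv2.imread("pics/scene0.png")[150:325,120:340]
cv2.imwrite("pics/tc.png",cv2.resize(a,None,fx=3.6,fy=3.6,interpolation=cv2.INTER_NEAREST))
cv2.imwrite("pics/sc.png",cv2.resize(b,None,fx=3.4,fy=3.4,interpolation=cv2.INTER_NEAREST))
```

```text
(no output)
```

View pics/tc.png

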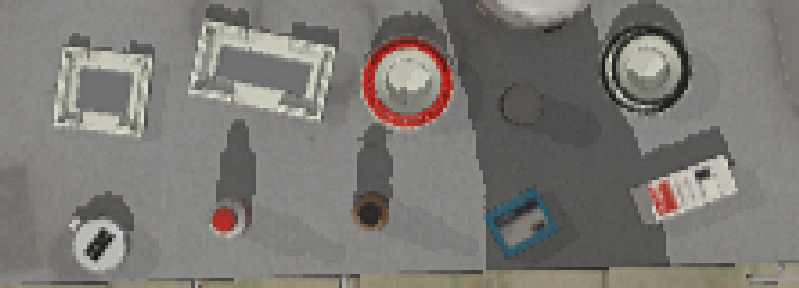

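View pics/sc.png

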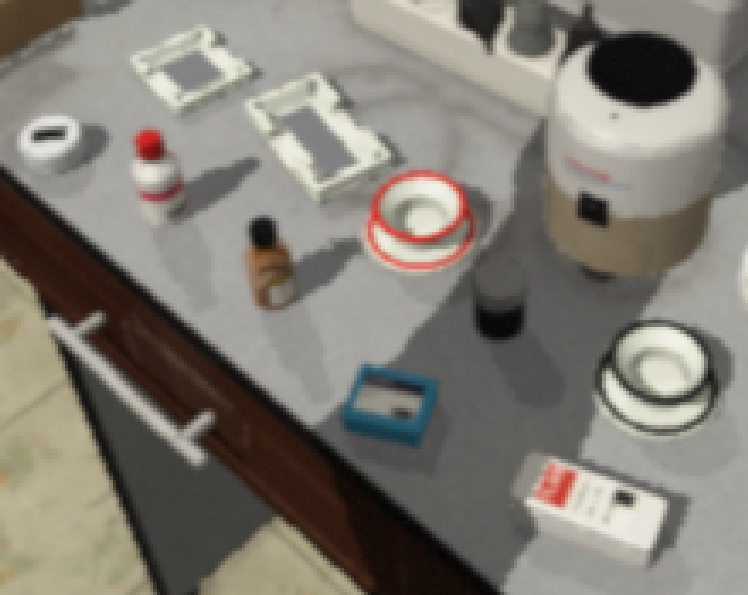

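The crops resolve everything: rings, tray openings, caps and the box lids. The slide box's left end is partly in shade. Next: masks and triangulation.

```bash
cat > vis.py <<'E'
import numpy as np, cv2, json
from cell import imaging
M={n:imaging.camera_model(n) for n in ("scene","top")}
def ray(n,p):
    m=M[n]; f=192/np.tan(np.radians(m["fovy"]/2)); T=m["cam_to_world"]
    d=T[:3,:3]@np.array([(p[0]-m["cx"])/f,(p[1]-m["cy"])/f,1]); return T[:3,3],d/np.linalg.norm(d)
def onz(n,p,z):
    o,d=ray(n,p); return (o+d*(z-o[2])/d[2])[:2]
def tri(ps,pt):
    (o1,d1),(o2,d2)=ray("scene",ps),ray("top",pt)
    s=np.linalg.lstsq(np.c_[d1,-d2],o2-o1,rcond=None)[0]
    a,b=o1+s[0]*d1,o2+s[1]*d2; return (a+b)/2,np.linalg.norm(a-b)
def px(n,P):
    m=M[n]; f=192/np.tan(np.radians(m["fovy"]/2)); T=m["cam_to_world"]
    c=T[:3,:3].T@(np.asarray(P)-T[:3,3]); return np.array([m["cx"]+f*c[0]/c[2],m["cy"]+f*c[1]/c[2]])
ROI={"top":(150,192,372,272),"scene":(120,150,340,325)}
S=4
def comps(im,n,kind,amin=8):
    """contours (full-picture pixels) of a colour class inside the ROI, mask made on a 4x cubic enlargement"""
    x0,y0,x1,y1=ROI[n]; c=cv2.resize(im[y0:y1,x0:x1],None,fx=S,fy=S,interpolation=cv2.INTER_CUBIC)
    h,s,v=[a.astype(int) for a in cv2.split(cv2.cvtColor(c,cv2.COLOR_BGR2HSV))]
    m={"red":((h<8)|(h>172))&(s>130)&(v>110),"blue":(h>92)&(h<112)&(s>110)&(v>50),
       "white":(v>190)&(s<60),"black":(v<50),"amber":(h>5)&(h<20)&(s>90)&(v>50)}[kind]
    cs,_=cv2.findContours(m.astype(np.uint8),cv2.RETR_EXTERNAL,cv2.CHAIN_APPROX_NONE)
    out=[((k[:,0,:]+.5)/S-.5+[x0,y0]).astype(np.float32) for k in cs if cv2.contourArea(k)>amin*S*S]
    return out
E
python3 - <<'E'
from vis import *
for n in("top","scene"):
    im=cv2.imread(f"pics/{n}0.png")
    for k in("red","blue","white","black","amber"):
        for c in comps(im,n,k):
            mo=cv2.moments(c); r=cv2.minAreaRect(c)
            b=cv2.boundingRect(c)
            print(n,k,"cen",np.round([mo["m10"]/mo["m00"],mo["m01"]/mo["m00"]],1),"rect",np.round(r[0],1),np.round(r[1],1),round(r[2]),"bb",b)
    print({k:im[p[1],p[0]].tolist() for k,p in dict(desk=(175,250),shade=(300,245)).items()} if n=="top" else "")
E
```

```text
top red cen [211.6 252.7] rect [211.6 252.8] [5.8 5.8] 45 bb (208, 249, 7, 7)
top red cen [334.2 247.1] rect [333.5 246.6] [7.9 5.5] 66 bb (330, 242, 8, 10)
top red cen [262.7 214.6] rect [262.8 214.6] [24.  24.8] 90 bb (250, 202, 26, 25)
top blue cen [294.3 253.5] rect [294.3 253.5] [13.6 16.5] 60 bb (284, 243, 21, 20)
top white cen [179.7 256.2] rect [179.6 257.2] [10.5  6.9] 26 bb (173, 253, 11, 10)
top white cen [344.1 242.9] rect [343.6 242.9] [10.6 18.7] 69 bb (333, 234, 21, 17)
top white cen [178.1 225.7] rect [179.1 225.8] [13.   4.5] 7 bb (172, 222, 14, 7)
top white cen [221.5 218.5] rect [221.7 218.7] [14.8  5.3] 11 bb (214, 214, 15, 9)
top white cen [264.2 213.5] rect [263.3 213.6] [ 6.1 10.6] 80 bb (257, 210, 12, 7)
top white cen [330.8 209.9] rect [330.1 210.3] [4.2 7.5] 59 bb (325, 206, 9, 7)
top white cen [180.7 211. ] rect [178.6 214.6] [18.1 17.2] 7 bb (168, 206, 21, 19)
top white cen [264.9 207. ] rect [264.1 206.5] [10.2  2.9] 12 bb (258, 205, 11, 4)
top white cen [330.9 203.7] rect [330.  203.9] [11.8  3.7] 2 bb (324, 202, 12, 4)
top white cen [226.4 205.9] rect [
[... 3358 characters left out ...]
, 157, 38, 24)
scene black cen [261.2 154.1] rect [261.1 155.4] [11.5 11.5] 90 bb (255, 149, 12, 13)
scene amber cen [208.1 303. ] rect [204.5 299.5] [67.  6.] 43 bb (178, 276, 51, 48)
scene amber cen [151.1 252. ] rect [152.1 252.9] [15.9  3.4] 45 bb (145, 246, 13, 14)
scene amber cen [183.2 267.4] rect [187.5 271.7] [85.9 12.4] 42 bb (155, 241, 66, 59)
scene amber cen [132.6 234. ] rect [133.8 235.2] [38.1  8.2] 32 bb (119, 221, 33, 24)
scene amber cen [198.3 228.5] rect [199.3 229.7] [18.9 11.8] 76 bb (192, 221, 14, 19)
scene amber cen [133.4 221.7] rect [132.9 221.3] [13.5  2.1] 44 bb (128, 216, 11, 11)
scene amber cen [128.7 155.3] rect [131.4 157.5] [15.8 23.5] 90 bb (119, 149, 25, 17)
```

```bash
cat > mont.py <<'E'
import cv2,numpy as np
def mont(ims,boxes,out):
    t=[]
    for n,x,y,w in boxes:
        c=ims[n][y:y+w*3//4,x:x+w]; c=cv2.resize(c,(400,300),interpolation=cv2.INTER_CUBIC); cv2.rectangle(c,(0,0),(399,299),(0,255,0),1); t.append(c)
    cv2.imwrite(out,np.vstack([np.hstack(t[i:i+2]) for i in range(0,len(t),2)]))
E
python3 - <<'E'
import cv2; from mont import mont
ims={n:cv2.imread(f"pics/{n}0.png") for n in("top","scene")}
mont(ims,[("top",322,228,40),("scene",264,276,60),("top",274,238,40),("scene",208,248,50)],"pics/m1.png")
mont(ims,[("top",200,190,48),("scene",185,165,56),("top",160,200,40),("scene",152,150,48)],"pics/m2.png")
E
```

```text
(no output)
```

View pics/m1.png

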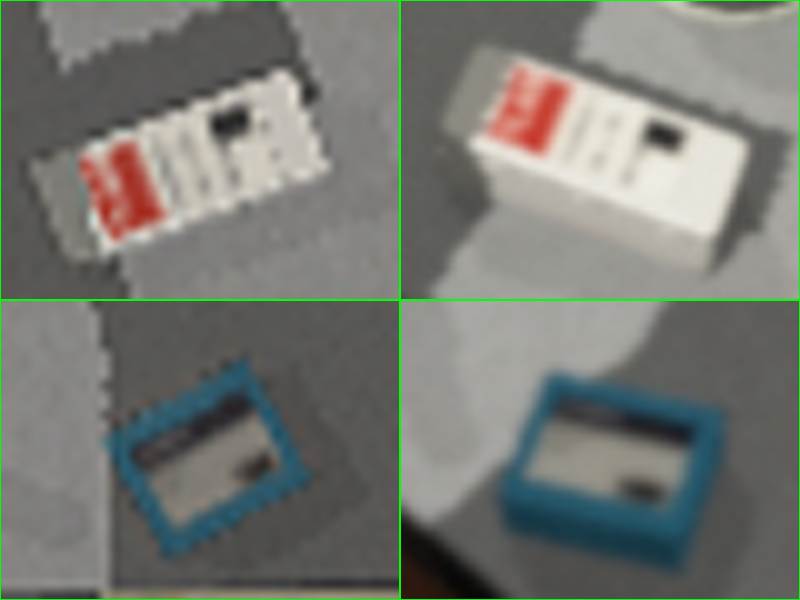

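View pics/m2.png

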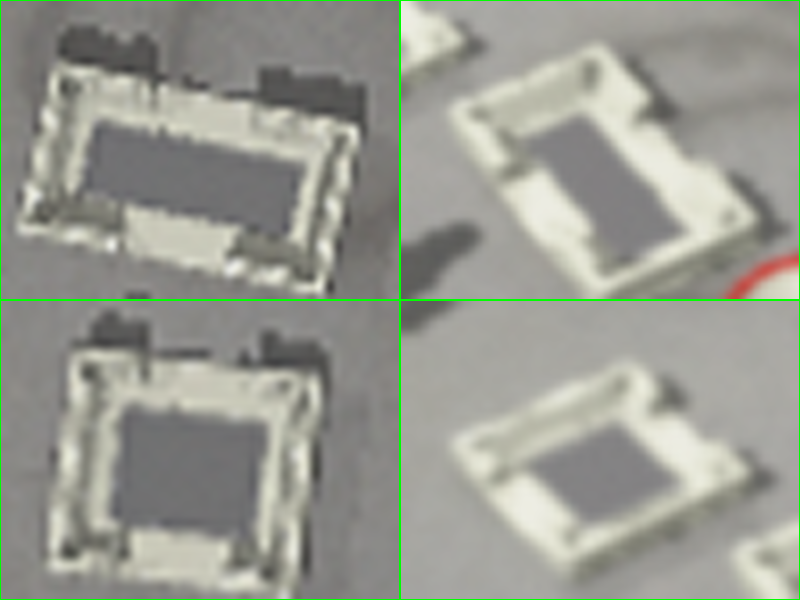

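The two montages show the lid corners of both boxes and the outer corners of both trays in both views. I'll triangulate those, the caps and the mouth rings.

```bash
cat > meas.py <<'E'
from vis import *
def P(pts,s,o): return (np.array(pts,float)+.5)/s-.5+np.array(o)
A={"slide_box":(P([(80,43),(349,144),(315,235),(42,128)],400/60,(264,276)),P([(32,160),(288,68),(330,172),(75,262)],10,(322,228))),
"cover_box":(P([(145,72),(325,108),(287,230),(102,190)],8,(208,248)),P([(110,135),(245,62),(308,178),(172,252)],10,(274,238))),
"slide_tray":(P([(50,105),(200,42),(358,215),(200,290)],400/56,(185,165)),P([(18,232),(57,65),(362,125),(322,295)],400/48,(200,190))),
"cover_tray":(P([(52,140),(230,60),(350,172),(172,265)],400/48,(152,150)),P([(48,272),(75,50),(325,72),(293,298)],10,(160,200))),
"caps":(np.array([(162.9,191.7),(196.8,218.2)]),np.array([(211.6,252.7),(252.2,250.9)])),
"mouths":(np.array([(243.2,210.7),(315.6,256.2)]),np.array([(263.0,214.8),(329.9,211.7)]))}
E
python3 - <<'E'
from meas import *
np.set_printoptions(precision=4,suppress=True)
for k,(s,t) in A.items():
    X=[tri(a,b) for a,b in zip(s,t)]; Q=np.array([x[0] for x in X])
    print(k); print(np.c_[Q,[x[1] for x in X]])
    if len(Q)==4:
        e=np.roll(Q,-1,0)-Q; print(" c",Q.mean(0)," sides",np.linalg.norm(e,axis=1)," ang",np.degrees(np.arctan2(e[:,1],e[:,0])))
        for z in (0,.011,.015,.016,.024): print("  z",z,"scene",np.mean([onz("scene",p,z) for p in s],0),"top",np.mean([onz("top",p,z) for p in t],0))
for n in("top","scene"):
    im=cv2.imread(f"pics/{n}0.png")
    for c in comps(im,n,"red"):
        if len(c)>150: (e:=cv2.fitEllipse(cv2.convexHull(c).astype(np.float32))); print(n,e)
E
```

```text
slide_box
[[ 0.4483 -0.0368  0.0251  0.0007]
 [ 0.4724 -0.1099  0.0253  0.0007]
 [ 0.4434 -0.1197  0.0286  0.001 ]
 [ 0.42   -0.0474  0.0279  0.0003]]
 c [ 0.446  -0.0784  0.0267]  sides [0.0769 0.0308 0.076  0.0303]  ang [ -71.7489 -161.3825  107.9337   20.3874]
  z 0 scene [ 0.4593 -0.0698] top [ 0.4447 -0.0832]
  z 0.011 scene [ 0.4538 -0.0734] top [ 0.4452 -0.0812]
  z 0.015 scene [ 0.4519 -0.0747] top [ 0.4454 -0.0805]
  z 0.016 scene [ 0.4514 -0.075 ] top [ 0.4454 -0.0803]
  z 0.024 scene [ 0.4474 -0.0776] top [ 0.4458 -0.0789]
cover_box
[[0.4296 0.0764 0.0189 0.0022]
 [0.4503 0.0366 0.0193 0.0012]
 [0.4181 0.0196 0.0197 0.0031]
 [0.3975 0.0594 0.0195 0.0002]]
 c [0.4239 0.048  0.0194]  sides [0.0448 0.0364 0.0448 0.0363]  ang [ -62.4921 -152.0485  117.408    27.9168]
  z 0 scene [0.4328 0.0582] top [0.4224 0.0467]
  z 0.011 scene [0.4279 0.0523] top [0.4231 0.0476]
  z 0.015 scene [0.426  0.0502] top [0.4234 0.0479]
  z 0.016 scene [0.4256 0.0496] top [0.4234 0.0479]
  z 0.024 scene [0.422  0.0453] top [0.424  0.0485]
slide_tray
[[0.5322 0.3069 0.0195 0.0011]
 [0.5886 0.2924 0
[... 602 characters left out ...]
5]  sides [0.0635 0.0715 0.0636 0.07  ]  ang [ -7.3797 -97.2574 171.2192  82.6628]
  z 0 scene [0.5448 0.3898] top [0.5358 0.3784]
  z 0.011 scene [0.5378 0.3779] top [0.5355 0.3762]
  z 0.015 scene [0.5352 0.3736] top [0.5354 0.3754]
  z 0.016 scene [0.5346 0.3725] top [0.5354 0.3752]
  z 0.024 scene [0.5295 0.3638] top [0.5352 0.3736]
caps
[[0.4343 0.2756 0.0666 0.0001]
 [0.4359 0.1656 0.0609 0.0003]]
mouths
[[ 0.5346  0.1326  0.0289  0.002 ]
 [ 0.539  -0.0567  0.0309  0.0062]]
top ((262.70770263671875, 214.40780639648438), (24.844926834106445, 25.00780487060547), 100.45791625976562)
scene ((243.13197326660156, 214.30706787109375), (28.221643447875977, 31.68360137939453), 85.8125991821289)
```

Run:
```python
from vis import *; from mont import mont
from scipy.optimize import least_squares
ims={n:cv2.imread(f"pics/{n}0.png") for n in("top","scene")}
mont(ims,[("top",246,200,32),("scene",222,196,40),("top",314,197,32),("scene",294,242,40)],"pics/m3.png")
R={("top","r"):(246,200,280,230),("scene","r"):(222,196,264,232),("top","b"):(314,196,348,224),("scene","b"):(294,242,334,280)}
for (n,k),(x0,y0,x1,y1) in R.items():
    c=cv2.resize(ims[n][y0:y1,x0:x1],None,fx=8,fy=8,interpolation=cv2.INTER_CUBIC)
    h,s,v=[a.astype(int) for a in cv2.split(cv2.cvtColor(c,cv2.COLOR_BGR2HSV))]
    m=(((h<10)|(h>170))&(s>110)) if k=="r" else v<85
    cs,hi=cv2.findContours(m.astype(np.uint8),cv2.RETR_CCOMP,cv2.CHAIN_APPROX_NONE)
    for q,g in zip(cs,hi[0]):
        if cv2.contourArea(q)<3000: continue
        p=(q[:,0,:]+.5)/8-.5+[x0,y0]
        for z in(.006,.028):
            w=np.array([onz(n,a,z) for a in p]); f=least_squares(lambda t:np.hypot(*(w-t[:2]).T)-t[2],[*w.mean(0),.03],loss="soft_l1",f_scale=.001)
            print(n,k,"hole" if g[3]>=0 else "outer","z",z,np.round(f.x,4),"rms",round(float(np.std(np.hypot(*(w-f.x[:2]).T))),4))
```

```text
top r outer z 0.006 [0.5358 0.1341 0.0358] rms 0.0004
top r outer z 0.028 [0.5352 0.1342 0.0351] rms 0.0004
top r hole z 0.006 [0.5365 0.134  0.0268] rms 0.0003
top r hole z 0.028 [0.5359 0.1341 0.0263] rms 0.0003
scene r outer z 0.006 [0.5431 0.1408 0.0411] rms 0.0033
scene r outer z 0.028 [0.529  0.1259 0.0396] rms 0.0032
scene r hole z 0.006 [0.5364 0.1345 0.0302] rms 0.0072
scene r hole z 0.028 [0.5226 0.1198 0.029 ] rms 0.007
scene r hole z 0.006 [0.5521 0.1501 0.0276] rms 0.0004
scene r hole z 0.028 [0.5377 0.1348 0.0266] rms 0.0004
top b outer z 0.006 [ 0.5423 -0.0567  0.0344] rms 0.0032
top b outer z 0.028 [ 0.5415 -0.0532  0.0338] rms 0.0031
top b hole z 0.006 [ 0.5421 -0.058   0.0261] rms 0.0004
top b hole z 0.028 [ 0.5413 -0.0545  0.0257] rms 0.0004
scene b outer z 0.006 [ 0.557  -0.0471  0.0307] rms 0.006
scene b outer z 0.028 [ 0.5424 -0.0551  0.0296] rms 0.0057
```

View pics/m3.png

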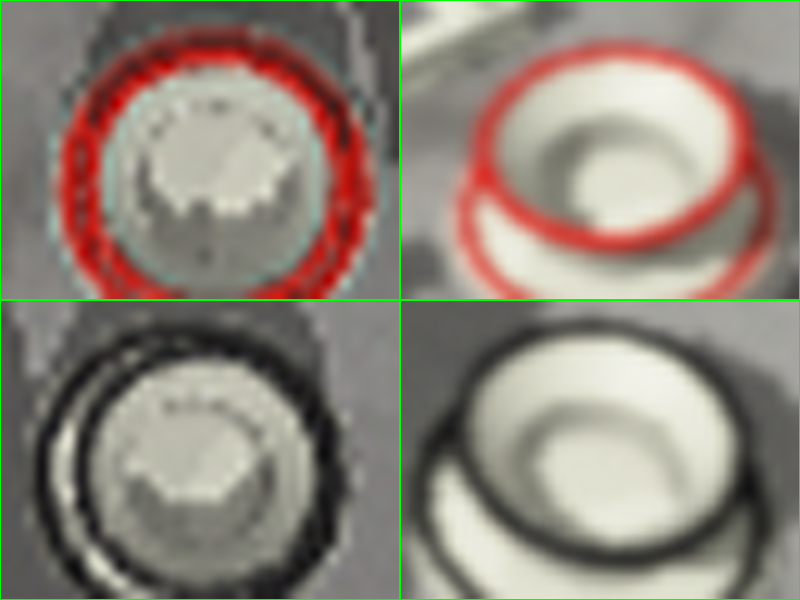

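Red mouth fits agree in both views (r 26.3 and 26.6 mm against 26 given, about 2 mm apart). Black mouth: top fit r 25.7 mm against 25 given. I'll finalise the black mouth and bottle axes, average both views at checked heights, and test IK.

Run:
```python
from vis import *
from cell import manip, sensors
from scipy.optimize import least_squares
np.set_printoptions(precision=4,suppress=True)
im=cv2.imread("pics/scene0.png"); x0,y0=294,242
c=cv2.resize(im[242:280,294:334],None,fx=8,fy=8,interpolation=cv2.INTER_CUBIC); v=c.max(2)
for th in(100,115,130):
    cs,hi=cv2.findContours((v<th).astype(np.uint8),cv2.RETR_CCOMP,cv2.CHAIN_APPROX_NONE)
    for q,g in zip(cs,hi[0]):
        if cv2.contourArea(q)<8000 or g[3]<0: continue
        w=np.array([onz("scene",a,.028) for a in (q[:,0,:]+.5)/8-.5+[x0,y0]]); f=least_squares(lambda t:np.hypot(*(w-t[:2]).T)-t[2],[*w.mean(0),.03],loss="soft_l1",f_scale=.001); print(th,f.x,f.cost)
for s,t,zs,zt in(((162.9,191.7),(211.6,252.7),.063,.069),((196.8,218.2),(252.2,250.9),.059,.065)):
    print("cap scene",onz("scene",s,zs),"top",onz("top",t,zt))
print("amber body top view",onz("top",(252.4,250.6),.038))
q0=np.array(sensors.current_qpos())
for n,p,ys in(("stain",(.435,.276,.051),(90,135,154,-90,-45)),("red",(.537,.1345,.057),(90,135,154,-90,-45)),("oil",(.437,.166,.05),(90,135,154,-90,-45)),("black",(.542,-.0542,.056),(90,135,154,-90,-45)),("sbox",(.4466,-.0783,.03),(108.2,-71.8)),("stray",(.55,.25,.033),(76.1,-103.9)),("cbox",(.4245,.0487,.029),(117.8,-62.2)),("ctray",(.5366,.3771,.032),(82.5,-97.5))):
    for y in ys:
        for dz in(0,.13):
            r=manip.ik([p[0],p[1],p[2]+dz],[180,0,y]); print(n,y,dz,None if r is None else np.round(r).astype(int))
```

```text
100 [ 0.5429 -0.0539  0.026 ] 2.3220190566896547e-05
115 [ 0.5254 -0.0622  0.0278] 0.0025086061175111545
115 [ 0.543  -0.0539  0.0256] 2.588329131044883e-05
130 [ 0.5254 -0.0621  0.0274] 0.002350084140435522
130 [ 0.5432 -0.054   0.0251] 5.2825355076994266e-05
cap scene [0.4362 0.2792] top [0.4344 0.2753]
cap scene [0.4369 0.167 ] top [0.436  0.1656]
amber body top view [0.4353 0.1656]
stain 90 0 [-55  16  20 116  -7  49 -31]
stain 90 0.13 [-56   6  21 109  -2  65 -35]
stain 135 0 [-50  16  15 115  -5  49  12]
stain 135 0.13 [-51   6  15 109  -2  65   9]
stain 154 0 [-48  16  12 115  -4  49  30]
stain 154 0.13 [-49   6  12 109  -2  65  28]
stain -90 0 [-36  16  -1 115   1  49 142]
stain -90 0.13 [-39   7   2 108   0  65 143]
stain -45 0 [ -93   34   70  117  -39   57 -138]
stain -45 0.13 None
red 90 0 [-42  21  28 111 -12  52  -8]
red 90 0.13 [-45  11  30 104  -6  66 -13]
red 135 0 [-39  20  24 110 -10  52  35]
red 135 0.13 [-41  11  25 104  -5  66  31]
red 154 0 [-37  20  22 110  -9  52  53]
red 154 0.13 [-39  11  23 104  -5  66  49]
red -90 0 [ 31  34 -63 107  35  61 135]
red -90 0
[... 929 characters left out ...]
06  -20   68 -115]
sbox 108.2 0 [-38  15  47 125 -15  45  37]
sbox 108.2 0.13 [-43  -2  47 119   1  62  22]
sbox -71.8 0 [ -56   27   71  126  -34   50 -126]
sbox -71.8 0.13 None
stray 76.1 0 [-49  28  26 104 -15  52 -31]
stray 76.1 0.13 [-50  19  26  98  -9  65 -35]
stray -103.9 0 [-29  26   1 103   0  51 138]
stray -103.9 0.13 [-32  17   4  97  -1  65 138]
cbox 117.8 0 [-42   9  31 128  -7  44  22]
cbox 117.8 0.13 [-44  -4  31 122   3  62  13]
cbox -62.2 0 [ -75   21   71  129  -28   47 -137]
cbox -62.2 0.13 None
ctray 82.5 0 [-53  32  18  96 -12  54 -38]
ctray 82.5 0.13 [-54  24  20  90  -9  67 -40]
ctray -97.5 0 [-35  31  -6  95   4  54 131]
ctray -97.5 0.13 [-36  23  -4  89   2  67 132]
```

```bash
cat > pp.py <<'E'
import numpy as np
from cell import manip, sensors
F=lambda:np.array(sensors.current_ft_force())
def pick(xy,z,yaw,w,clear=.11,straight=False):
    """w: object width; approach from above, close, lift"""
    hi=[*xy,z+clear]
    if straight: manip.move_straight(hi,v=.25,attitude=[180,0,yaw])
    else: manip.move_ptp(hi,[180,0,yaw])
    manip.command_gripper(min(w+.028,.085))
    manip.move_straight([*xy,z+.03],v=.2); manip.move_straight([*xy,z],v=.08)
    print("before close F",F().round(1))
    manip.command_gripper(max(w-.02,0)); print("width",round(sensors.current_grip_width(),4),"gforce",round(sensors.current_grip_force(),1),"F",F().round(1),"pos",np.round(sensors.current_position(),4))
    manip.move_straight([*xy,z+clear],v=.15)
    print("lifted width",round(sensors.current_grip_width(),4),"t",sensors.current_t())
def lower(xy,z,thr=3.):
    manip.move_straight([*xy,z+.03],v=.2); manip.move_straight([*xy,z+.004],v=.06); manip.hold(.15)
    f0=F(); print("f0",f0.round(1))
    for dz in np.arange(.003,-.0031,-.001):
        manip.move_straight([*xy,z+dz],v=.03); manip.hold(.05); d=F()-f0; print(round(dz*1e3),d.round(1),end=" ")
        if abs(d[2])>thr or np.hypot(*d[:2])>8: break
    print("z",round(sensors.current_position()[2],4))
def release(xy,z,w,clear=.11):
    manip.command_gripper(w+.018); manip.move_straight([*xy,z+.05],v=.08); manip.move_straight([*xy,z+clear],v=.25)
    print("t",sensors.current_t())
def carry(xy,z,yaw): manip.move_straight([*xy,z],v=.22,attitude=[180,0,yaw])
E
python3 - <<'E'
from pp import *
pick((.4347,.2763),.051,90,.030)
carry((.5368,.1345),.16,90)
lower((.5368,.1345),.057)
from cell import imaging; import cv2
for n in("scene","top"): cv2.imwrite(f"pics/{n}1.png",imaging.camera(n))
from mont import mont
ims={n:cv2.imread(f"pics/{n}1.png") for n in("top","scene")}
mont(ims,[("top",222,180,80),("scene",190,140,100)],"pics/m4.png")
E
```

```text
before close F [-0.7  0.3 -0.1]
width 0.0274 gforce 58.8 F [-2.2 -0.9  5. ] pos [0.4351 0.2766 0.0517]
lifted width 0.0274 t 4.1583
f0 [-1.   0.3 -1.1]
3 [ 1.7  0.2 -0.2] 2 [ 1.5 -0.2  0.7] 1 [0.9 0.5 1.2] 0 [0.1 0.4 0.7] -1 [-2.4 -0.3  9.9] z 0.0567
```

View pics/m4.png

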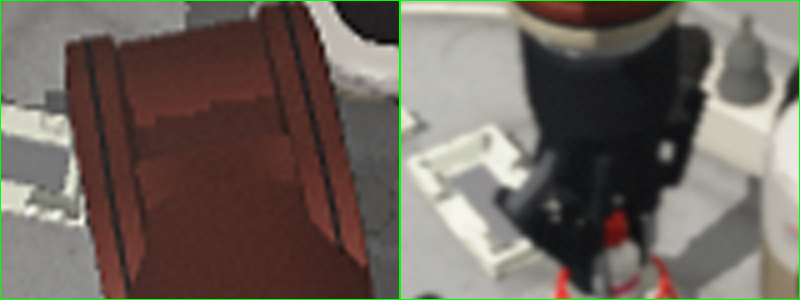

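The scene crop shows the red-capped bottle upright inside the red-ringed mouth, held by the fingers; the top view is blocked by the arm. Contact came within 1 mm of the expected floor. Releasing it and doing the oil bottle.

Run:
```python
from pp import *
release((.5368,.1345),.056,.030)
pick((.4363,.166),.050,90,.028)
from cell import imaging; import cv2
cv2.imwrite("pics/scene2.png",imaging.camera("scene"))
carry((.49,.05),.16,90); carry((.5421,-.0542),.16,90)
cv2.imwrite("pics/top2.png",imaging.camera("top"))
lower((.5421,-.0542),.056)
cv2.imwrite("pics/scene3.png",imaging.camera("scene"))
from mont import mont
ims={"scene":cv2.imread("pics/scene2.png"),"top":cv2.imread("pics/top2.png"),"s3":cv2.imread("pics/scene3.png")}
mont(ims,[("scene",200,170,80),("top",246,196,40),("s3",260,190,110),("scene",140,130,140)],"pics/m5.png")
```

```text
t 9.45
before close F [-0.6  0.2 -0.1]
width 0.0258 gforce 58.6 F [-1.9 -1.   6.2] pos [0.4367 0.1662 0.0508]
lifted width 0.0256 t 12.5417
f0 [-0.5 -0.2 -0.6]
3 [-0.1  0.5  0.4] 2 [0.3 0.6 0.3] 1 [ 0.3 -0.1  0.4] 0 [-0.   0.4  0.3] -1 [-2.5  1.3 11.9] z 0.0558
```

View pics/m5.png

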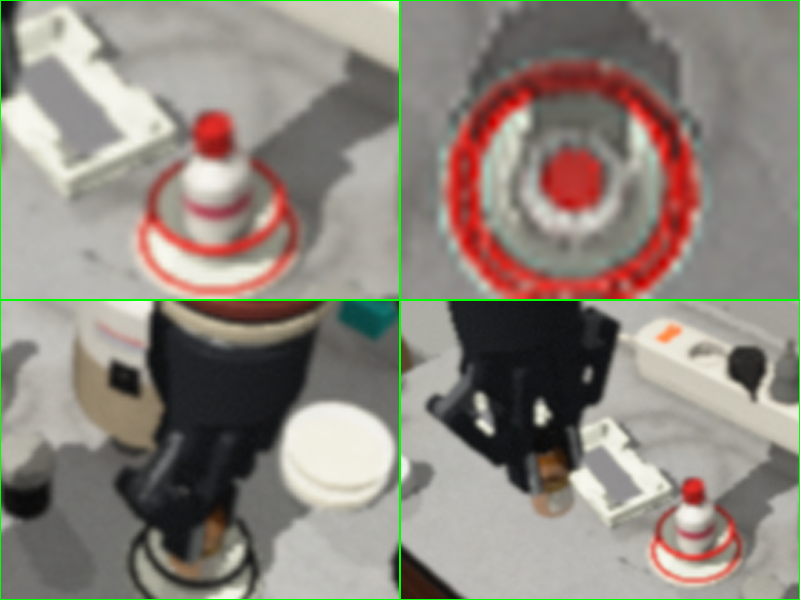

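The red bottle stands upright and centred in its stand in both views. The oil bottle is inside the black-ringed mouth (lower left panel), with floor contact felt. Releasing it, then the slide box.

Run:
```python
from pp import *
from cell import imaging; import cv2
release((.5421,-.0542),.055,.028)
pick((.4466,-.0783),.029,108.2,.031,clear=.14)
carry((.46,.10),.17,90); 
cv2.imwrite("pics/top4.png",imaging.camera("top"))
cv2.imwrite("pics/scene4.png",imaging.camera("scene"))
carry((.5499,.2503),.12,76.1)
lower((.5499,.2503),.032)
cv2.imwrite("pics/scene5.png",imaging.camera("scene"))
from mont import mont
ims={"scene":cv2.imread("pics/scene4.png"),"top":cv2.imread("pics/top4.png"),"s3":cv2.imread("pics/scene5.png")}
mont(ims,[("scene",150,160,180),("top",314,196,40),("s3",170,140,90),("s3",140,130,140)],"pics/m6.png")
```

```text
t 18.3583
before close F [1.1 0.2 0.5]
width 0.0301 gforce 59.9 F [-0.4 -0.4  5.2] pos [ 0.4472 -0.0783  0.0297]
lifted width 0.0301 t 21.7917
f0 [-0.6 -0.5 -1.1]
3 [ 0.4  0.8 -0.4] 2 [ 0.8  0.4 -0.7] 1 [ 0.7  0.7 -0.5] 0 [-2.9 -2.   9.8] z 0.0328
```

View pics/m6.png

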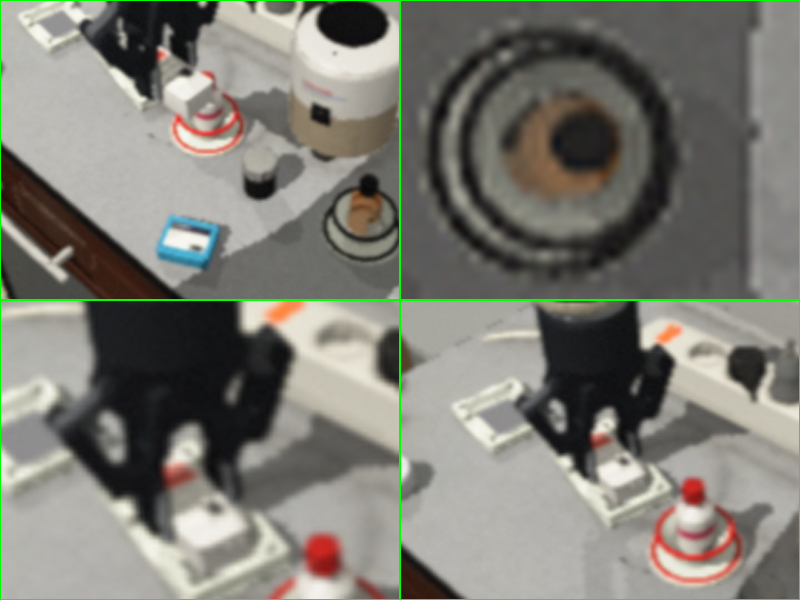

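The oil bottle stands upright and centred in the black stand (the cap's shift in the top view matches parallax). The slide box lies in its tray, touching at the exact floor height. Releasing it, then the coverslip box.

Run:
```python
from pp import *
from cell import imaging; import cv2
release((.5499,.2503),.032,.031)
pick((.4245,.0487),.028,117.8,.039,clear=.14)
cv2.imwrite("pics/top6.png",imaging.camera("top"))
carry((.47,.25),.15,90); carry((.5366,.3771),.12,82.5)
lower((.5366,.3771),.031,thr=2.5)
cv2.imwrite("pics/scene7.png",imaging.camera("scene"))
from mont import mont
ims={"top":cv2.imread("pics/top6.png"),"s":cv2.imread("pics/scene7.png")}
mont(ims,[("top",196,190,60),("s",120,110,110)],"pics/m7.png")
```

```text
t 27.75
before close F [-0.2  0.  -0.1]
width 0.0375 gforce 60.1 F [-2.  -0.4  9.3] pos [0.425  0.0489 0.0289]
lifted width 0.0379 t 31.6917
f0 [-0.  -1.3 -0.6]
3 [-0.4  1.3  0.4] 2 [0.7 1.7 1.2] 1 [-0.5  1.4  1. ] 0 [-4.  -0.8 10.2] z 0.032
```

View pics/m7.png

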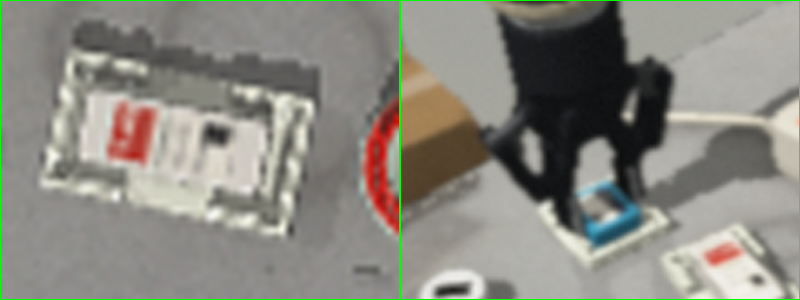

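The slide box lies flat and centred on its liner. The coverslip box is in its tray with floor contact felt. Releasing it, backing off and checking everything.

Run:
```python
from pp import *
from cell import imaging; import cv2
release((.5366,.3771),.031,.039)
manip.move_straight([.35,.5,.25],v=.25); manip.hold(.3)
for n in("top","scene"): cv2.imwrite(f"pics/{n}8.png",imaging.camera(n))
print(sensors.current_t())
from mont import mont
ims={n:cv2.imread(f"pics/{n}8.png") for n in("top","scene")}
mont(ims,[("top",160,196,40),("scene",140,140,70),("top",160,170,210),("scene",120,130,220)],"pics/m8.png")
```

```text
t 37.5667
39.1083
```

View pics/m8.png

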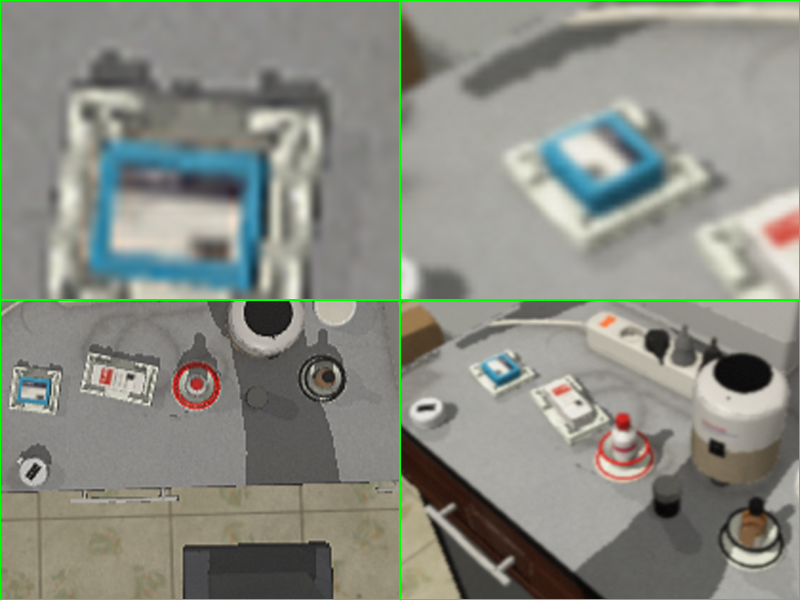

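All four are in their holders, and the pot and counter have not moved. A last check of the coverslip lid height, to confirm it lies flat on the floor (expected 19 mm, plus the roughly 3 mm bias seen before).

Run:
```python
from meas import *
from cell import close_job
np.set_printoptions(precision=4,suppress=True)
s=P([(143,150),(211,110),(264,160),(193,200)],400/70,(140,140)); t=P([(92,275),(103,142),(268,152),(252,288)],10,(160,196))
Q=np.array([tri(a,b)[0] for a,b in zip(s,t)]); print(Q, Q.mean(0))
for n in("top","scene"):
    a,b=cv2.imread(f"pics/{n}0.png"),cv2.imread(f"pics/{n}8.png")
    for nm,(x,y) in dict(pot={"top":(295,220),"scene":(266,238)}[n],tally={"top":(177,259),"scene":(134,190)}[n]).items():
        k=8; r=cv2.matchTemplate(b[y-k-5:y+k+5,x-k-5:x+k+5],a[y-k:y+k,x-k:x+k],cv2.TM_CCOEFF_NORMED); _,m,_,l=cv2.minMaxLoc(r); print(n,nm,"shift",l[0]-5,l[1]-5,round(m,3))
```

```text
[[0.5196 0.4008 0.018 ]
 [0.5566 0.3969 0.0212]
 [0.5514 0.3508 0.0205]
 [0.5139 0.3557 0.0182]] [0.5354 0.376  0.0195]
top pot shift 0 0 0.919
top tally shift 0 0 1.0
scene pot shift 0 0 0.941
scene tally shift 0 0 1.0
```

```bash
python3 -c "
from cell import close_job; print(close_job())"
```

```text
the job is handed in; nothing more can be done
None
```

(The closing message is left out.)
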